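Stand the toppled ink bottle back up on the ink slab

TASK

One of the two square ink bottles on the printing bench has fallen over and lies on its side. Pick it up and stand it upright, cap on top, in the middle of the stone ink slab, setting it down gently and letting go. Do not disturb the other ink bottle, which is still standing.

Things in the scene. Friction and masses are not known exactly. Their poses are not given: they have to be found in the camera images.
- bottle: Toppled ink bottle, loose, lying on a flat side. White body, square 52 x 52 mm, 88 mm long; round shoulder; round black cap, diameter 30 mm, from 98 to 130 mm above the base. Length 130 mm, 0.14 to 0.28 kg, centre of mass about 52 mm from the base. Origin: centre of its base; z axis from base to cap (level now, 26 mm above the bench, cap to the robot's left, give or take 36 degrees).
- slab: The ink slab: a flat square white marble slab, 150 x 150 mm and 12 mm thick, fixed on the bench, empty. Origin: centre of its underside, at bench height; z up, x and y along its edges. Its top is 12 mm above the bench.
- twin: The other ink bottle, of the same shape and size as the toppled one, standing upright on the bench, loose; to be left alone. Origin: centre of its base; z runs up to its cap, 130 mm above.
Things that resemble listed ones, but are neither listed nor needed, are in the scene too. What is shaped like the bottle but pink is not meant.

How it is judged (in metres and radians):
At the end, for the whole second after the job is handed in: The toppled bottle stands upright (within about 11 degrees), cap up, its base on the slab and its axis within 30 mm of the slab's centre, at rest; the other bottle still stands within 30 mm of where it was (angle between each of bottle, twin's own z axis and vertical below 0.2 rad and horizontal distance between bottle and slab below 0.03 m and z of bottle in the frame of slab between 0.007 and 0.018 m and linear speed of bottle below 0.03 m/s and angular speed of bottle below 0.3 rad/s and distance of twin from where it was at the start of the episode below 0.03 m); the robot touches nothing.
It fails at once if the bottle is dropped or thrown: it moves faster than 0.6 m/s with no finger touching it (linear speed of bottle above 0.6 m/s and contact force between the fingers and bottle below 0.1 N).
It fails at once if the standing bottle is pushed over 30 mm away or tipped (distance of twin from where it was at the start of the episode above 0.03 m or angle between twin's own z axis and vertical above 0.3 rad).
It also fails if it takes over 38 s, if anything falls off the work surface, if the arm or the gripper's body presses on something with over 40 N, if the wrist force passes 120 N, or if a joint passes its speed limit or range.

ROBOT

A 6-joint arm with a two-finger parallel gripper is mounted at the origin on the work surface. World frame = base frame: x ahead of the robot, y to its left, z up, the work surface at z = 0. Lengths are in mm, angles in rad, forces in N, time in s.
With the tool pointing down it reaches from about 275 to 1000 mm from the base axis. Payload 8.4 kg.
Tool frame: the origin (TCP) lies midway between the tips of the shut fingers; the grasp point (between the pads) lies 19 mm behind it; z points along the fingers, y is the line along which they close (so a half turn about z gives the same grasp; the last joint's range is limited). The gripper opens to 85 mm and grips with 20 to 120 N. Pads are 22 mm wide; open, the fingers measure 114 mm over their backs; the gripper's body (76 mm by 85 mm) begins 54 mm behind the grasp point. The pads swing forward as they close: fully open they stand 13 mm farther back than shut.
Start: joints at [-1.103, 0.353, 1.633, -0, 1.155, -0.002], TCP at [282.941, -557.29, 231.281] pointing down, gripper open.
Joint ranges: [-2.63, 2.63], [-0.92, 2.1], [0.06, 2.66], [-1.3, 4.44], [0, 2.69], [-3.02, 3.02]. Speed limits (rad/s): [2.22, 2.22, 2.79, 3.14, 3.14, 3.14].

INTERFACE

Orientations are given as [roll, pitch, yaw] about the fixed x, y, z axes, in that order (R = Rz(yaw) Ry(pitch) Rx(roll)).
In Python, from rig import r, imaging gives the robot as it stands. The module is installed in compiled form; this text tells all that it offers.
- The arm moves only by the tool arm_command, never from a script. Its argument "deltas" is a list of rows, each an object of numbers: "hand": the finger opening in mm, from 0 to 85.4; "tx", "ty", "tz": the shift along the tool's x, y, z in mm; "wx", "wy", "wz": the turn, a rotation vector about the tool's x, y, z in rad. A call has 1 to 8 rows; each row shifts and turns the commanded pose from where the row before left it, along the tool's axes as they then stand; what a row does not reach is not made up. A row lasts 1/8 s, in which the tool goes at most 62.5 mm and 10.7 degrees, less where a joint would pass 70% of its speed; a pose out of reach is approached as far as the arm can. A call with a gripper value outside its range is refused whole. The fingers move at their own pace and stop on an object; "squeeze" is the grip in N (left out, the last holds). Time passes only in rows, so rows that do not move let the fingers close. It gives the time, the measured TCP pose, the force, the opening and the grip force at its end, in the units of the state.
- r.sense(): the state, without advancing time (a new reading comes with each control period).
- imaging.grab_frame(name): name is "side" or "top"; returns a dict with "image" (480x640x3 uint8, red, green, blue), "mtx" (3x3 intrinsics, pixels), "world_to_cam" (4x4, takes a point from world to camera coordinates). Camera axes: x right, y up, looking along -z (the intrinsics and any distortion apply to the point x, -y, -z); pixel columns grow to the right and rows downward; lengths in mm; the calibration is good to about 2 mm. A picture is of the moment at which its call begins. There is no depth.
- r.sign_off(): hands the job in; it is judged then, once.
The state is a dict: "clock": time; "qpos": joint angles; "qvel": joint speeds; "joint_efforts": joint torques, N m; "eef_pos": TCP position; "tcp_rot": TCP orientation; "contact_force": force on the tool from outside, world axes, zero at the start; "wrist_torque": the same for the moment, N m; "opening": opening from 0.0 (shut) to 1.0 (fully open); "grasp_force": force on a finger pad.
Only numpy, scipy, OpenCV 4.12 (cv2) and the standard library are available. Lean on these libraries where they do the work, as an engineer would, in place of code of your own. Each camera call takes 0.05 s, during which the arm holds its last target. There are 200 camera calls.

## Working session

There is one attempt and no reset: what is moved stays moved. The work goes in short steps, Python scripts to look and compute and a tool call to move; the robot and the scene stay as the last step left them, time stands still between calls to the robot, and variables do not carry over. Pictures are saved under pics/ and viewed, at most 10 in all, crops included, and the job is handed in when it is done.

Besides the shell and the picture viewer there is one more tool, called after "Call:" by a JSON object that holds its "op" and its "data", one argument or row to a line. arm_command: Moves the arm, as the interface text tells. Its arguments: {"type":"object","properties":{"deltas":{"type":"array"},"squeeze":{"type":"number"}},"required":["deltas"]}

```bash
mkdir -p pics
cat > h.py <<'E'
import numpy as np, cv2
from rig import r, imaging
def grab(n):
    f=imaging.grab_frame(n); return f
def ray(f,u,v):
    K=f["mtx"];T=np.array(f["world_to_cam"]);p=np.linalg.inv(K)@[u,v,1.]
    d=T[:3,:3].T@np.array([p[0],-p[1],-p[2]]); o=-T[:3,:3].T@T[:3,3]
    return o,d
def plane(f,u,v,z):
    o,d=ray(f,u,v); return o+d*(z-o[2])/d[2]
def proj(f,P):
    T=np.array(f["world_to_cam"]);c=T[:3,:3]@np.array(P,float)+T[:3,3]
    q=np.array(f["mtx"])@[c[0],-c[1],-c[2]]; return q[:2]/q[2]
E
python3 - <<'E'
from h import *
for n in("top","side"):
    f=grab(n);print(f.keys(),f["mtx"],ray(f,320,240));cv2.imwrite(f"pics/{n}0.png",f["image"][:,:,::-1])
print(r.sense())
E
```

```text
dict_keys(['image', 'mtx', 'world_to_cam']) [[471.86071102   0.         323.91515451]
 [  0.         471.86071102 243.88568931]
 [  0.           0.           1.        ]] (array([319.61750233, -77.91104801, 991.6314559 ]), array([ 0.24130548, -0.00867651, -0.97048083]))
dict_keys(['image', 'mtx', 'world_to_cam']) [[553.85040138   0.         326.99919195]
 [  0.         553.85040138 232.95721121]
 [  0.           0.           1.        ]] (array([261.87834495, 536.00212561, 680.80021718]), array([ 0.31219326, -0.65949705, -0.68404708]))
{'clock': 0.1, 'qpos': array([-1.10341397e+00,  3.53600665e-01,  1.63405040e+00,  1.03161895e-05,
        1.15520852e+00, -2.44607123e-03]), 'qvel': array([ 1.16756566e-03, -1.20702184e-03, -2.00368355e-03,  5.65694108e-05,
       -4.69460836e-04,  1.24347714e-04]), 'joint_efforts': array([ 9.63850762e-04, -6.06355834e+01, -3.42820287e+01,  3.97958189e-06,
        3.90473142e-03,  1.41735592e-05]), 'eef_pos': array([ 282.743526  , -556.90985755,  230.62716522]), 'tcp_rot': array([-3.14032575e+00, -1.25317431e-05,  4.69824250e-01]), 'contact_force': array([ 0.09309688, -0.2633976 ,  1.46381211]), 'wrist_torque': array([ 0.01135936, -0.01660741, -0.02157758]), 'grasp_force': 0.0, 'opening': 1.0035813391209467}
```

View pics/top0.png

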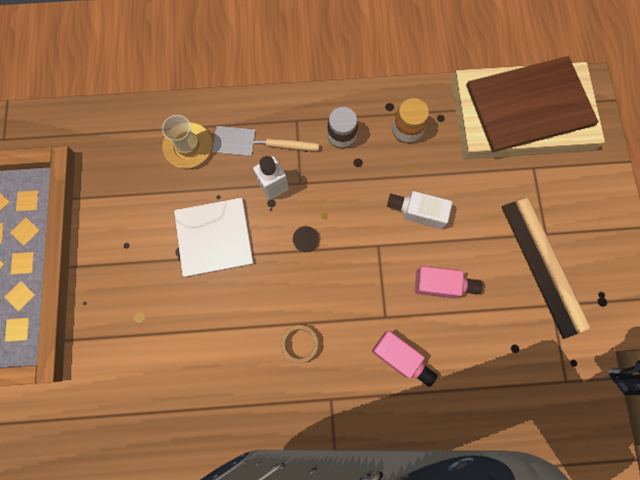

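View pics/side0.png

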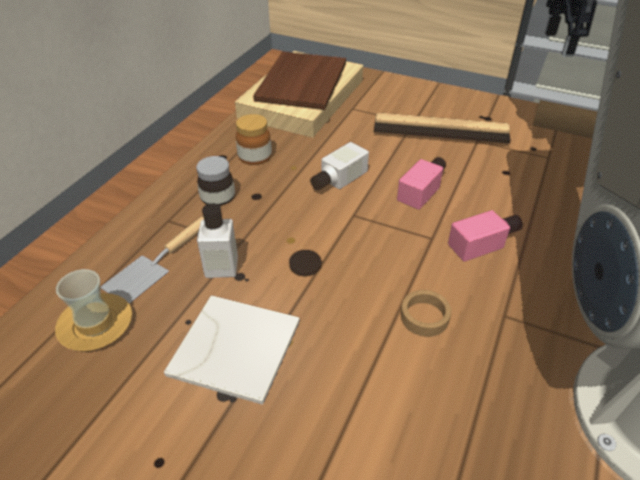

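The top view shows these things that could be mistaken for the bottle:
- White bottle lying down at (428,209), cap at (396,201). This is the target.
- White bottle standing at (270,177). This is the twin.
- Pink bottles at (442,282) and (402,355). These are decoys.

The slab is at (213,237). In the side view, the target is at (345,165), the twin at (218,245) and the slab at (235,347).

```bash
cat > m.py <<'E'
from h import *
def blob(mask,seed,rad):
    m=np.zeros(mask.shape,np.uint8);cv2.circle(m,seed,rad,255,-1)
    m=cv2.bitwise_and(mask,m); m=cv2.morphologyEx(m,cv2.MORPH_OPEN,np.ones((3,3)))
    c=max(cv2.findContours(m,0,2)[0],key=cv2.contourArea);return c
def cen(c): M=cv2.moments(c);return M['m10']/M['m00'],M['m01']/M['m00']
def masks(im):
    h=cv2.cvtColor(im,cv2.COLOR_RGB2HSV)
    return cv2.inRange(h,(0,0,110),(180,60,255)),cv2.inRange(h,(0,0,0),(180,255,60))
def tri(fa,pa,fb,pb):
    o1,d1=ray(fa,*pa);o2,d2=ray(fb,*pb);s=np.linalg.lstsq(np.c_[d1,-d2],o2-o1,rcond=None)[0]
    return (o1+d1*s[0]+o2+d2*s[1])/2,np.linalg.norm(o1+d1*s[0]-o2-d2*s[1])
E
python3 - <<'E'
from m import *
np.set_printoptions(precision=1,suppress=True)
t=grab("top");s=grab("side")
wt,kt=masks(t["image"]);ws,ks=masks(s["image"])
bt=blob(wt,(430,209),38);ct=blob(kt,(396,201),16);bs=blob(ws,(346,166),38);cs=blob(ks,(322,180),16)
for n,a,b in(("body",bt,bs),("cap",ct,cs)): print(n,cen(a),cv2.contourArea(a),cen(b),tri(t,cen(a),s,cen(b)))
box=cv2.boxPoints(cv2.minAreaRect(bt));print(box,[plane(t,*p,52) for p in box])
print("cap26",plane(t,*cen(ct),26))
for f,w,sd in((t,wt,(213,237)),(s,ws,(235,347))):
    c=blob(w,sd,75 if f is s else 62);q=cv2.approxPolyDP(c,.04*cv2.arcLength(c,True),True)[:,0]
    P=np.array([plane(f,*p,12) for p in q]);print("slab",q.tolist(),P,P.mean(0),np.linalg.norm(P-np.roll(P,1,0),axis=1))
tc=cen(blob(kt,(267,165),14));sc=cen(blob(ks,(213,216),16));print("twin cap",tri(t,tc,s,sc))
cv2.imwrite("pics/crop.png",cv2.resize(t["image"][170:250,370:480,::-1],None,fx=5,fy=5))
E
```

```text
Traceback (most recent call last):
  File "m.py", line 5, in blob
    c=max(cv2.findContours(m,0,2)[0],key=cv2.contourArea);return c
ValueError: max() iterable argument is empty
```

Run:
```python
import cv2
for n,ps in(("top",[(430,209),(440,220),(396,201),(267,165),(213,237),(420,240),(300,200)]),("side",[(346,166),(345,155),(350,175),(322,180),(213,216),(235,347),(270,250)])):
    h=cv2.cvtColor(cv2.imread(f"pics/{n}0.png"),cv2.COLOR_BGR2HSV);print(n,[(p,h[p[1],p[0]].tolist()) for p in ps])
```

```text
top [((430, 209), [21, 29, 225]), ((440, 220), [11, 15, 233]), ((396, 201), [10, 77, 73]), ((267, 165), [9, 70, 69]), ((213, 237), [14, 18, 237]), ((420, 240), [13, 138, 202]), ((300, 200), [13, 137, 181])]
side [((346, 166), [18, 16, 193]), ((345, 155), [28, 22, 222]), ((350, 175), [23, 33, 141]), ((322, 180), [13, 72, 57]), ((213, 216), [14, 82, 53]), ((235, 347), [24, 15, 233]), ((270, 250), [15, 128, 171])]
```

```bash
sed -i 's/(180,255,60))/(180,255,95))/' m.py
cat > run1.py <<'E'
from m import *
np.set_printoptions(precision=1,suppress=True)
t=grab("top");s=grab("side")
wt,kt=masks(t["image"]);ws,ks=masks(s["image"])
bt=blob(wt,(430,209),38);ct=blob(kt,(396,201),16);bs=blob(ws,(346,166),38);cs=blob(ks,(322,180),16)
for n,a,b in(("body",bt,bs),("cap",ct,cs)): print(n,cen(a),cv2.contourArea(a),cen(b),tri(t,cen(a),s,cen(b)))
box=cv2.boxPoints(cv2.minAreaRect(bt));print(box,np.array([plane(t,*p,52) for p in box]))
print("cap26",plane(t,*cen(ct),26))
for f,w,sd in((t,wt,(213,237)),(s,ws,(235,347))):
    c=blob(w,sd,75 if f is s else 62);q=cv2.approxPolyDP(c,.04*cv2.arcLength(c,True),True)[:,0]
    P=np.array([plane(f,*p,12) for p in q]);print("slab",q.tolist(),P,P.mean(0),np.linalg.norm(P-np.roll(P,1,0),axis=1))
tc=cen(blob(kt,(267,165),14));sc=cen(blob(ks,(213,216),16));print("twin cap",tri(t,tc,s,sc))
cv2.imwrite("pics/crop.png",cv2.resize(t["image"][170:250,370:480,::-1],None,fx=5,fy=5))
E
python3 run1.py
```

```text
body (426.5485677083333, 209.1563802083333) 1280.0 (345.45557174071376, 163.83879582422918) (array([ 609.4, -318.5,   28.5]), np.float64(2.1884800813874277))
cap (395.19019019019015, 201.6136136136136) 166.5 (320.39811066126856, 180.89473684210526) (array([ 634.6, -254.7,   20.8]), np.float64(0.20603657791209537))
[[398.6 217.6]
 [405.8 188.7]
 [453.1 200.5]
 [445.9 229.5]] [[ 589.2 -252.3   52. ]
 [ 651.4 -274.4   52. ]
 [ 618.2 -370.3   52. ]
 [ 557.  -346.9   52. ]]
cap26 [ 633.  -253.8   26. ]
slab [[241, 198], [174, 210], [183, 276], [252, 263]] [[670.   79.   12. ]
 [653.  225.   12. ]
 [506.1 205.9  12. ]
 [523.5  60.2  12. ]] [588.1 142.5  12. ] [147.6 147.  148.1 146.6]
slab [[210, 296], [165, 373], [262, 403], [298, 317]] [[670.8  82.3  12. ]
 [648.9 228.7  12. ]
 [502.5 212.8  12. ]
 [524.6  61.8  12. ]] [586.7 146.4  12. ] [147.7 148.  147.3 152.6]
twin cap (array([698.6,   8.3, 113.1]), np.float64(0.014832381036154611))
```

View pics/crop.png

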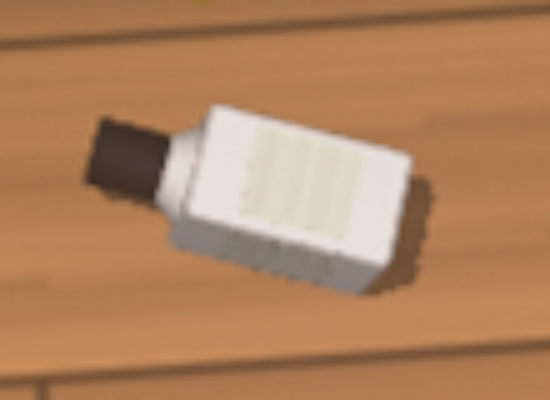

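The crop confirms the white bottle is lying flat with its cap to the left. In crop pixels, the top face corners are at (213,105), (410,157), (388,262) and (188,210).

```bash
cat > go.py <<'E'
from h import *
from scipy.spatial.transform import Rotation as R
np.set_printoptions(precision=3,suppress=True)
def R0(): return R.from_euler('xyz',r.sense()["tcp_rot"])
def show(): 
    s=r.sense();print("t",s["clock"],"pos",s["eef_pos"],"q",s["qpos"],"F",s["contact_force"],"open",s["opening"]*85,"g",s["grasp_force"]);print(R0().as_matrix())
def to(p,b=None):  # delta to go to p in tool axes
    s=r.sense();print("delta tool",R0().inv().apply(np.array(p)-s["eef_pos"]))
E
python3 - <<'E'
from go import *
t=grab("top")
C=np.array([[213,105],[410,157],[388,262],[188,210]])/5+[370,170]
P=np.array([plane(t,*p,52) for p in C]);print(P,np.linalg.norm(P-np.roll(P,1,0),axis=1))
c=P.mean(0)[:2]; cap=plane(t,395.2,201.6,26)[:2]
e=(P[0]+P[3]-P[1]-P[2])[:2];b=(cap-c)/np.linalg.norm(cap-c)
print("c",c,"yaw edge",np.arctan2(e[1],e[0]),"yaw cap",np.arctan2(b[1],b[0]),"c-cap",np.linalg.norm(cap-c))
show()
E
```

```text
[[ 645.264 -288.074   52.   ]
 [ 616.477 -367.66    52.   ]
 [ 571.759 -352.415   52.   ]
 [ 600.082 -272.365   52.   ]] [47.835 84.633 47.245 84.914]
c [ 608.395 -320.128] yaw edge 1.2272319810609502 yaw cap 1.2155546499575591 c-cap 70.75885577474774
t 0.35 pos [ 282.908 -557.2    231.117] q [-1.103  0.353  1.634 -0.     1.155 -0.002] F [-0.387  0.051 -0.394] open 84.85183474035173 g 0.0
[[ 0.892  0.453 -0.   ]
 [ 0.453 -0.892  0.   ]
 [-0.    -0.    -1.   ]]
```

Call:
{"op": "arm_command", "data": {
  "deltas": [
    {"hand": 85, "tx": 50, "ty": -8.4},
    {"tx": 50, "ty": -8.4},
    {"tx": 50, "ty": -8.4},
    {"tx": 50, "ty": -8.4},
    {"tx": 50, "ty": -8.4},
    {"tx": 50, "ty": -8.4},
    {"tx": 50, "ty": -8.4},
    {"tx": 50, "ty": -8.4}
  ]
}}

```text
schema error: expected keys hand, tx, ty, tz, wx, wy, wz
```

Call:
{"op": "arm_command", "data": {
  "deltas": [
    {"wz": -0.151},
    {"wz": -0.151},
    {"wz": -0.151},
    {"wz": -0.151},
    {"wz": -0.151},
    {"wy": -0.17},
    {"wy": -0.17},
    {"wy": -0.18}
  ]
}}

```text
schema error: expected keys hand, tx, ty, tz, wx, wy, wz
```

Run:
```python
from go import *
show();to([610,-316,52]);to([610,-316,12])
```

```text
t 0.35 pos [ 282.908 -557.2    231.117] q [-1.103  0.353  1.634 -0.     1.155 -0.002] F [-0.387  0.051 -0.394] open 84.85183474035173 g 0.0
[[ 0.892  0.453 -0.   ]
 [ 0.453 -0.892  0.   ]
 [-0.    -0.    -1.   ]]
delta tool [400.853 -66.905 179.137]
delta tool [400.853 -66.892 219.137]
```

All keys are required in each row.

Call:
{"op": "arm_command", "data": {
  "deltas": [
    {"hand": 85, "tx": 50, "ty": -8.4, "tz": 0, "wx": 0, "wy": 0, "wz": 0},
    {"hand": 85, "tx": 50, "ty": -8.4, "tz": 0, "wx": 0, "wy": 0, "wz": 0},
    {"hand": 85, "tx": 50, "ty": -8.4, "tz": 0, "wx": 0, "wy": 0, "wz": 0},
    {"hand": 85, "tx": 50, "ty": -8.4, "tz": 0, "wx": 0, "wy": 0, "wz": 0},
    {"hand": 85, "tx": 50, "ty": -8.4, "tz": 0, "wx": 0, "wy": 0, "wz": 0},
    {"hand": 85, "tx": 50, "ty": -8.4, "tz": 0, "wx": 0, "wy": 0, "wz": 0},
    {"hand": 85, "tx": 50, "ty": -8.4, "tz": 0, "wx": 0, "wy": 0, "wz": 0},
    {"hand": 85, "tx": 50, "ty": -8.4, "tz": 0, "wx": 0, "wy": 0, "wz": 0}
  ]
}}

```text
clock: 1.35
eef_pos: [610.4, -315.2, 231.3]
tcp_rot: [3.141, -0.0, 0.47]
contact_force: [0.7, -0.1, -0.7]
opening: 1.001
grasp_force: 0.0
```

Call:
{"op": "arm_command", "data": {
  "deltas": [
    {"hand": 85, "tx": 0, "ty": 0, "tz": 0, "wx": 0, "wy": 0, "wz": -0.151},
    {"hand": 85, "tx": 0, "ty": 0, "tz": 0, "wx": 0, "wy": 0, "wz": -0.151},
    {"hand": 85, "tx": 0, "ty": 0, "tz": 0, "wx": 0, "wy": 0, "wz": -0.151},
    {"hand": 85, "tx": 0, "ty": 0, "tz": 0, "wx": 0, "wy": 0, "wz": -0.151},
    {"hand": 85, "tx": 0, "ty": 0, "tz": 0, "wx": 0, "wy": 0, "wz": -0.151},
    {"hand": 85, "tx": 0, "ty": 0, "tz": 0, "wx": 0, "wy": -0.17, "wz": 0},
    {"hand": 85, "tx": 0, "ty": 0, "tz": 0, "wx": 0, "wy": -0.17, "wz": 0},
    {"hand": 85, "tx": 0, "ty": 0, "tz": 0, "wx": 0, "wy": -0.18, "wz": 0}
  ]
}}

```text
clock: 2.35
eef_pos: [609.7, -316.6, 232.5]
tcp_rot: [3.138, 0.525, 1.223]
contact_force: [-0.7, 0.1, -1.1]
opening: 0.996
grasp_force: 0.0
```

Run:
```python
from go import *
show();to([610,-316,52]);to([610,-316,12])
```

```text
t 2.35 pos [ 609.727 -316.646  232.515] q [-0.23   0.486  1.535 -0.555  1.239  0.334] F [-0.72   0.051 -1.086] open 84.67451391113721 g 0.0
[[ 0.295  0.941 -0.168]
 [ 0.813 -0.339 -0.473]
 [-0.502  0.003 -0.865]]
delta tool [ 91.145  -0.504 155.815]
delta tool [111.208  -0.624 190.42 ]
```

Call:
{"op": "arm_command", "data": {
  "deltas": [
    {"hand": 85, "tx": 16, "ty": 0, "tz": 27, "wx": 0, "wy": 0, "wz": 0},
    {"hand": 85, "tx": 16, "ty": 0, "tz": 27, "wx": 0, "wy": 0, "wz": 0},
    {"hand": 85, "tx": 16, "ty": 0, "tz": 27, "wx": 0, "wy": 0, "wz": 0},
    {"hand": 85, "tx": 16, "ty": 0, "tz": 27, "wx": 0, "wy": 0, "wz": 0},
    {"hand": 85, "tx": 13, "ty": 0, "tz": 23, "wx": 0, "wy": 0, "wz": 0},
    {"hand": 85, "tx": 10, "ty": 0, "tz": 18, "wx": 0, "wy": 0, "wz": 0},
    {"hand": 85, "tx": 4, "ty": 0, "tz": 7, "wx": 0, "wy": 0, "wz": 0},
    {"hand": 85, "tx": 0, "ty": 0, "tz": 0, "wx": 0, "wy": 0, "wz": 0}
  ]
}}

```text
clock: 3.35
eef_pos: [609.7, -315.0, 50.6]
tcp_rot: [-3.141, 0.52, 1.225]
contact_force: [0.3, -0.3, -0.2]
opening: 0.994
grasp_force: 0.0
```

Run:
```python
from go import *
show();to([610,-316,12])
a=grab("side")["image"][80:260,240:480,::-1];b=grab("top")["image"][130:280,340:540,::-1]
cv2.imwrite("pics/pre.png",np.hstack([cv2.resize(a,(400,300)),cv2.resize(b,(400,300))]))
```

```text
t 3.35 pos [ 609.723 -315.026   50.557] q [-0.23   0.698  1.627 -0.634  0.986  0.519] F [ 0.261 -0.259 -0.158] open 84.48020573523466 g 0.0
[[ 0.294  0.941 -0.169]
 [ 0.816 -0.339 -0.468]
 [-0.497 -0.    -0.868]]
delta tool [18.45   0.601 33.866]
```

View pics/pre.png

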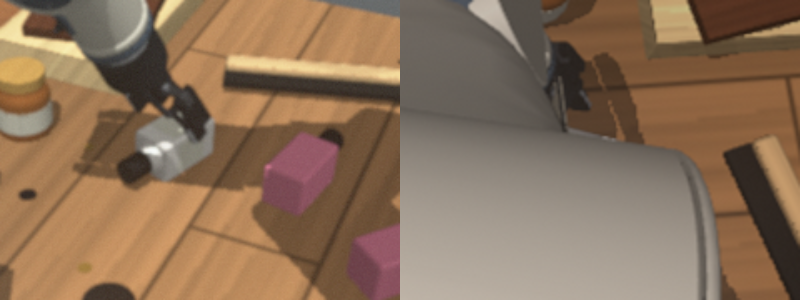

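The crop shows the fingers straddling the bottle body at about (185,120), with the cap clear at (133,167). I'll continue down and close.

Call:
{"op": "arm_command", "data": {
  "deltas": [
    {"hand": 85, "tx": 8, "ty": 0, "tz": 14, "wx": 0, "wy": 0, "wz": 0},
    {"hand": 85, "tx": 7, "ty": 0, "tz": 12, "wx": 0, "wy": 0, "wz": 0},
    {"hand": 85, "tx": 4, "ty": 0, "tz": 8, "wx": 0, "wy": 0, "wz": 0},
    {"hand": 85, "tx": 0, "ty": 0, "tz": 0, "wx": 0, "wy": 0, "wz": 0},
    {"hand": 60, "tx": 0, "ty": 0, "tz": 0, "wx": 0, "wy": 0, "wz": 0},
    {"hand": 45, "tx": 0, "ty": 0, "tz": 0, "wx": 0, "wy": 0, "wz": 0},
    {"hand": 40, "tx": 0, "ty": 0, "tz": 0, "wx": 0, "wy": 0, "wz": 0},
    {"hand": 40, "tx": 0, "ty": 0, "tz": 0, "wx": 0, "wy": 0, "wz": 0}
  ],
  "squeeze": 50
}}

```text
clock: 4.45
eef_pos: [610.2, -315.4, 12.4]
tcp_rot: [3.14, 0.52, 1.224]
contact_force: [1.0, 1.2, 3.9]
opening: 0.605
grasp_force: 51.7
```

Call:
{"op": "arm_command", "data": {
  "deltas": [
    {"hand": 40, "tx": 0, "ty": 0, "tz": 0, "wx": 0, "wy": 0, "wz": 0},
    {"hand": 40, "tx": 0, "ty": 0, "tz": 0, "wx": 0, "wy": 0, "wz": 0}
  ]
}}

```text
clock: 4.7
eef_pos: [610.2, -315.4, 12.4]
tcp_rot: [3.14, 0.52, 1.224]
contact_force: [2.0, 1.7, 5.4]
opening: 0.6
grasp_force: 51.9
```

Run:
```python
from go import *
show()
```

```text
t 4.7 pos [ 610.192 -315.372   12.397] q [-0.23   0.752  1.632 -0.659  0.938  0.562] F [2.026 1.682 5.404] open 50.98912813650218 g 51.92751109600067
[[ 0.295  0.941 -0.167]
 [ 0.816 -0.339 -0.468]
 [-0.497  0.001 -0.868]]
```

Call:
{"op": "arm_command", "data": {
  "deltas": [
    {"hand": 40, "tx": -5, "ty": 0, "tz": -9, "wx": 0, "wy": 0, "wz": 0},
    {"hand": 40, "tx": -15, "ty": 0, "tz": -26, "wx": 0, "wy": 0, "wz": 0},
    {"hand": 40, "tx": -20, "ty": 0, "tz": -35, "wx": 0, "wy": 0, "wz": 0},
    {"hand": 40, "tx": -20, "ty": 0, "tz": -35, "wx": 0, "wy": 0, "wz": 0},
    {"hand": 40, "tx": -20, "ty": 0, "tz": -35, "wx": 0, "wy": 0, "wz": 0},
    {"hand": 40, "tx": -10, "ty": 0, "tz": -17, "wx": 0, "wy": 0, "wz": 0},
    {"hand": 40, "tx": 0, "ty": 0, "tz": 0, "wx": 0, "wy": 0.1, "wz": 0},
    {"hand": 40, "tx": 0, "ty": 0, "tz": 0, "wx": 0, "wy": 0.1, "wz": 0}
  ]
}}

```text
clock: 5.7
eef_pos: [609.2, -314.6, 192.1]
tcp_rot: [-3.14, 0.317, 1.226]
contact_force: [0.0, -0.1, -2.4]
opening: 0.601
grasp_force: 51.3
```

Run:
```python
from go import *
show()
```

```text
t 5.7 pos [ 609.21  -314.62   192.112] q [-0.323  0.49   1.555 -0.351  1.13   0.179] F [ 0.018 -0.146 -2.432] open 51.06017395009812 g 51.33545279502869
[[ 0.321  0.941 -0.106]
 [ 0.894 -0.338 -0.293]
 [-0.311 -0.001 -0.95 ]]
```

Held. The remaining turn is 1.37 rad.

Call:
{"op": "arm_command", "data": {
  "deltas": [
    {"hand": 40, "tx": 0, "ty": 0, "tz": 0, "wx": 0, "wy": 0.15, "wz": 0},
    {"hand": 40, "tx": 0, "ty": 0, "tz": 0, "wx": 0, "wy": 0.15, "wz": 0},
    {"hand": 40, "tx": 0, "ty": 0, "tz": 0, "wx": 0, "wy": 0.15, "wz": 0},
    {"hand": 40, "tx": 0, "ty": 0, "tz": 0, "wx": 0, "wy": 0.15, "wz": 0},
    {"hand": 40, "tx": 0, "ty": 0, "tz": 0, "wx": 0, "wy": 0.15, "wz": 0},
    {"hand": 40, "tx": 0, "ty": 0, "tz": 0, "wx": 0, "wy": 0.15, "wz": 0},
    {"hand": 40, "tx": 0, "ty": 0, "tz": 0, "wx": 0, "wy": 0.15, "wz": 0},
    {"hand": 40, "tx": 0, "ty": 0, "tz": 0, "wx": 0, "wy": 0.15, "wz": 0}
  ]
}}

```text
clock: 6.7
eef_pos: [609.0, -315.8, 192.2]
tcp_rot: [-3.141, -0.885, 1.224]
contact_force: [0.1, 0.1, -2.4]
opening: 0.601
grasp_force: 51.4
```

Call:
{"op": "arm_command", "data": {
  "deltas": [
    {"hand": 40, "tx": 0, "ty": 0, "tz": 0, "wx": 0, "wy": 0.1, "wz": 0},
    {"hand": 40, "tx": 0, "ty": 0, "tz": 0, "wx": 0, "wy": 0.07, "wz": 0},
    {"hand": 40, "tx": 0, "ty": 0, "tz": 0, "wx": 0, "wy": 0, "wz": 0}
  ]
}}

```text
clock: 7.08
eef_pos: [608.4, -315.5, 190.1]
tcp_rot: [-3.133, -1.051, 1.217]
contact_force: [-0.5, 0.4, -1.8]
opening: 0.602
grasp_force: 51.4
```

Run:
```python
from go import *
show()
a=grab("side")["image"];b=grab("top")["image"]
cv2.imwrite("pics/up.png",cv2.resize(np.hstack([a,b])[:,:,::-1],(800,300)))
```

```text
t 7.075 pos [ 608.391 -315.482  190.098] q [-0.866  0.803  1.371  0.855  1.646 -0.768] F [-0.47   0.42  -1.788] open 51.17422257086202 g 51.40643298625946
[[ 0.172  0.94   0.293]
 [ 0.466 -0.34   0.817]
 [ 0.868 -0.004 -0.497]]
```

View pics/up.png

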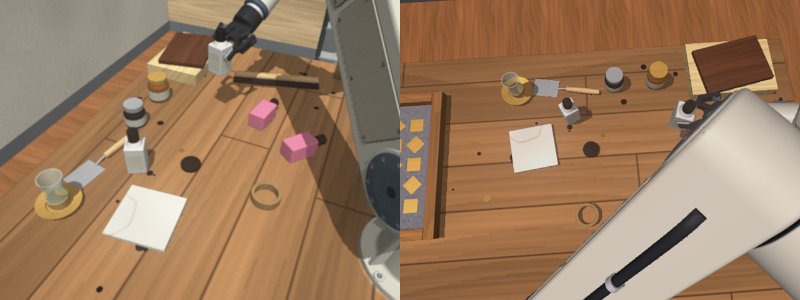

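The bottle now stands upright in the grip, cap up, at (218,55) in the side view and (685,113) in the top view. The twin is undisturbed.

```bash
cat >> go.py <<'E'
Rg=R.from_euler('xyz',[3.14,.52,1.224]); v=Rg.inv().apply(np.array([593.5,-361.5,26])-[610.2,-315.4,12.4])
def base(): return r.sense()["eef_pos"]+R0().apply(v)
E
python3 - <<'E'
from go import *
print("v",v,"base",base()); d=np.array([587.5,144,45])-base()
print("world",d,"horiz tool",R0().inv().apply([d[0],d[1],0]),"down tool",R0().inv().apply([0,0,-1]),d[2])
E
```

```text
v [-49.308  -0.057  12.56 ] base [ 604.594 -328.166  143.063]
world [-17.094 472.166 -98.063] horiz tool [ 218.441 -176.232  380.078] down tool [-0.867  0.001  0.499] -98.06267226272155
```

Call:
{"op": "arm_command", "data": {
  "deltas": [
    {"hand": 40, "tx": 10, "ty": -8, "tz": 17.4, "wx": 0, "wy": 0, "wz": 0},
    {"hand": 40, "tx": 18, "ty": -14.5, "tz": 31.3, "wx": 0, "wy": 0, "wz": 0},
    {"hand": 40, "tx": 18, "ty": -14.5, "tz": 31.3, "wx": 0, "wy": 0, "wz": 0},
    {"hand": 40, "tx": 18, "ty": -14.5, "tz": 31.3, "wx": 0, "wy": 0, "wz": 0},
    {"hand": 40, "tx": 18, "ty": -14.5, "tz": 31.3, "wx": 0, "wy": 0, "wz": 0},
    {"hand": 40, "tx": 18, "ty": -14.5, "tz": 31.3, "wx": 0, "wy": 0, "wz": 0},
    {"hand": 40, "tx": 18, "ty": -14.5, "tz": 31.3, "wx": 0, "wy": 0, "wz": 0},
    {"hand": 40, "tx": 18, "ty": -14.5, "tz": 31.3, "wx": 0, "wy": 0, "wz": 0}
  ]
}}

```text
clock: 8.18
eef_pos: [599.1, -20.1, 193.9]
tcp_rot: [3.137, -1.048, 1.23]
contact_force: [-0.1, 0.0, -0.9]
opening: 0.603
grasp_force: 51.4
```

Run:
```python
from go import *
show();print("base",base()); d=np.array([587.5,144,45])-base()
print("horiz tool",R0().inv().apply([d[0],d[1],0]))
```

```text
t 8.175 pos [599.083 -20.073 193.899] q [-0.544  0.558  1.867  1.078  1.303 -0.842] F [-0.147  0.045 -0.881] open 51.290584427427234 g 51.445287466049194
[[ 0.167  0.941  0.294]
 [ 0.47  -0.338  0.815]
 [ 0.866  0.002 -0.499]]
base [594.488 -33.012 144.904]
horiz tool [ 82.101 -66.465 142.211]
```

Call:
{"op": "arm_command", "data": {
  "deltas": [
    {"hand": 40, "tx": 18, "ty": -14.5, "tz": 31.3, "wx": 0, "wy": 0, "wz": 0},
    {"hand": 40, "tx": 18, "ty": -14.5, "tz": 31.3, "wx": 0, "wy": 0, "wz": 0},
    {"hand": 40, "tx": 18, "ty": -14.5, "tz": 31.3, "wx": 0, "wy": 0, "wz": 0},
    {"hand": 40, "tx": 15, "ty": -12, "tz": 26, "wx": 0, "wy": 0, "wz": 0},
    {"hand": 40, "tx": 9, "ty": -7, "tz": 15.6, "wx": 0, "wy": 0, "wz": 0},
    {"hand": 40, "tx": 4, "ty": -3.4, "tz": 6.7, "wx": 0, "wy": 0, "wz": 0},
    {"hand": 40, "tx": 0, "ty": 0, "tz": 0, "wx": 0, "wy": 0, "wz": 0},
    {"hand": 40, "tx": 0, "ty": 0, "tz": 0, "wx": 0, "wy": 0, "wz": 0}
  ]
}}

```text
clock: 9.18
eef_pos: [593.1, 154.3, 193.4]
tcp_rot: [3.141, -1.05, 1.225]
contact_force: [-0.4, -0.4, -1.3]
opening: 0.604
grasp_force: 51.4
```

Run:
```python
from go import *
show();print("base",base()); d=np.array([587.5,144,12])-base()
print("horiz tool",R0().inv().apply([d[0],d[1],0]),"down",R0().inv().apply([0,0,-1]),d[2])
for n in("side","top"): print(n,proj(imaging.grab_frame(n),base()+[0,0,130]))
a=grab("side")["image"];b=grab("top")["image"]
cv2.imwrite("pics/hov.png",cv2.resize(np.hstack([a[60:420,60:540],b[60:420,100:580]])[:,:,::-1],(800,300)))
```

```text
t 9.175 pos [593.123 154.324 193.376] q [-0.252  0.482  2.029  1.313  1.104 -0.853] F [-0.361 -0.437 -1.253] open 51.36759590932033 g 51.445221304893494
[[ 0.169  0.94   0.295]
 [ 0.468 -0.34   0.816]
 [ 0.867  0.    -0.498]]
base [588.45  141.498 144.359]
horiz tool [ 1.011 -1.744  1.761] down [-0.867 -0.     0.498] -132.35885579395529
side [210.229 203.567]
top [175.583 195.226]
```

View pics/hov.png

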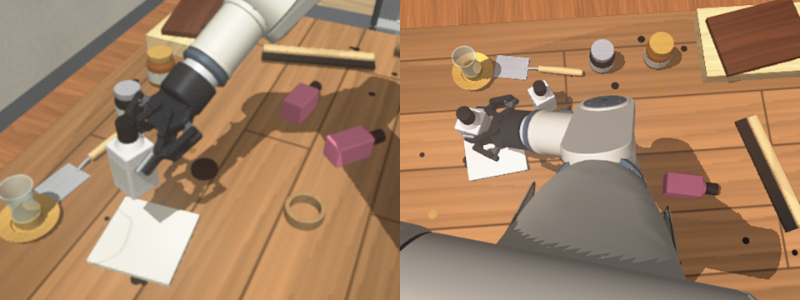

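The hover view has the bottle upright with its cap at side pixel (210,204), which matches the prediction, and it is over the slab. I'll lower it now.

Call:
{"op": "arm_command", "data": {
  "deltas": [
    {"hand": 40, "tx": -10, "ty": -1, "tz": 7, "wx": 0, "wy": 0, "wz": 0},
    {"hand": 40, "tx": -22, "ty": 0, "tz": 12.6, "wx": 0, "wy": 0, "wz": 0},
    {"hand": 40, "tx": -22, "ty": 0, "tz": 12.6, "wx": 0, "wy": 0, "wz": 0},
    {"hand": 40, "tx": -22, "ty": 0, "tz": 12.6, "wx": 0, "wy": 0, "wz": 0},
    {"hand": 40, "tx": -17, "ty": 0, "tz": 9.8, "wx": 0, "wy": 0, "wz": 0},
    {"hand": 40, "tx": -10, "ty": 0, "tz": 5.7, "wx": 0, "wy": 0, "wz": 0},
    {"hand": 40, "tx": -4, "ty": 0, "tz": 2.3, "wx": 0, "wy": 0, "wz": 0},
    {"hand": 40, "tx": 0, "ty": 0, "tz": 0, "wx": 0, "wy": 0, "wz": 0}
  ]
}}

```text
clock: 10.38
eef_pos: [592.2, 156.5, 69.4]
tcp_rot: [-3.141, -1.05, 1.225]
contact_force: [0.4, 0.4, -1.2]
opening: 0.606
grasp_force: 51.4
```

Run:
```python
from go import *
show();print("base",base())
```

```text
t 10.375 pos [592.177 156.491  69.436] q [-0.249  0.723  2.035  1.446  1.055 -1.128] F [ 0.367  0.404 -1.21 ] open 51.51801111863349 g 51.44493341445923
[[ 0.169  0.941  0.294]
 [ 0.468 -0.339  0.816]
 [ 0.867 -0.    -0.497]]
base [587.495 143.688  20.414]
```

Base is at about 20, so 8 mm remain. I'll use small steps.

Call:
{"op": "arm_command", "data": {
  "deltas": [
    {"hand": 40, "tx": -2.6, "ty": 0, "tz": 1.5, "wx": 0, "wy": 0, "wz": 0},
    {"hand": 40, "tx": -1.7, "ty": 0, "tz": 1, "wx": 0, "wy": 0, "wz": 0},
    {"hand": 40, "tx": 0, "ty": 0, "tz": 0, "wx": 0, "wy": 0, "wz": 0},
    {"hand": 40, "tx": 0, "ty": 0, "tz": 0, "wx": 0, "wy": 0, "wz": 0}
  ]
}}

```text
clock: 10.88
eef_pos: [592.2, 156.5, 64.6]
tcp_rot: [3.141, -1.05, 1.225]
contact_force: [0.2, 0.6, -0.9]
opening: 0.606
grasp_force: 51.4
```

Call:
{"op": "arm_command", "data": {
  "deltas": [
    {"hand": 40, "tx": -0.9, "ty": 0, "tz": 0.5, "wx": 0, "wy": 0, "wz": 0},
    {"hand": 40, "tx": -0.9, "ty": 0, "tz": 0.5, "wx": 0, "wy": 0, "wz": 0},
    {"hand": 40, "tx": 0, "ty": 0, "tz": 0, "wx": 0, "wy": 0, "wz": 0}
  ]
}}

```text
clock: 11.25
eef_pos: [592.1, 156.5, 62.3]
tcp_rot: [-3.141, -1.05, 1.225]
contact_force: [-0.7, 0.4, -1.4]
opening: 0.603
grasp_force: 51.4
```

Call:
{"op": "arm_command", "data": {
  "deltas": [
    {"hand": 40, "tx": -0.9, "ty": 0, "tz": 0.5, "wx": 0, "wy": 0, "wz": 0},
    {"hand": 40, "tx": 0, "ty": 0, "tz": 0, "wx": 0, "wy": 0, "wz": 0}
  ]
}}

```text
clock: 11.5
eef_pos: [592.1, 156.5, 61.3]
tcp_rot: [-3.141, -1.05, 1.225]
contact_force: [0.2, -0.7, -1.9]
opening: 0.602
grasp_force: 51.4
```

Call:
{"op": "arm_command", "data": {
  "deltas": [
    {"hand": 40, "tx": -0.9, "ty": 0, "tz": 0.5, "wx": 0, "wy": 0, "wz": 0},
    {"hand": 40, "tx": 0, "ty": 0, "tz": 0, "wx": 0, "wy": 0, "wz": 0}
  ]
}}

```text
clock: 11.75
eef_pos: [592.2, 156.5, 60.5]
tcp_rot: [3.142, -1.05, 1.225]
contact_force: [-0.0, -0.1, 0.6]
opening: 0.603
grasp_force: 51.4
```

Call:
{"op": "arm_command", "data": {
  "deltas": [
    {"hand": 40, "tx": -0.5, "ty": 0, "tz": 0.3, "wx": 0, "wy": 0, "wz": 0},
    {"hand": 40, "tx": 0, "ty": 0, "tz": 0, "wx": 0, "wy": 0, "wz": 0}
  ]
}}

```text
clock: 12.0
eef_pos: [592.2, 156.5, 60.5]
tcp_rot: [3.141, -1.051, 1.225]
contact_force: [-0.9, -2.5, 6.6]
opening: 0.605
grasp_force: 52.3
```

Run:
```python
from go import *
show();print("base",base())
a=grab("side")["image"];cv2.imwrite("pics/down.png",cv2.resize(a[180:420,140:460,::-1],(800,600)))
```

```text
t 12.0 pos [592.217 156.54   60.497] q [-0.249  0.742  2.033  1.456  1.055 -1.148] F [-0.897 -2.537  6.586] open 51.386212203125964 g 52.30622112751007
[[ 0.168  0.941  0.295]
 [ 0.467 -0.339  0.817]
 [ 0.868  0.    -0.496]]
base [587.572 143.792  11.456]
```

View pics/down.png

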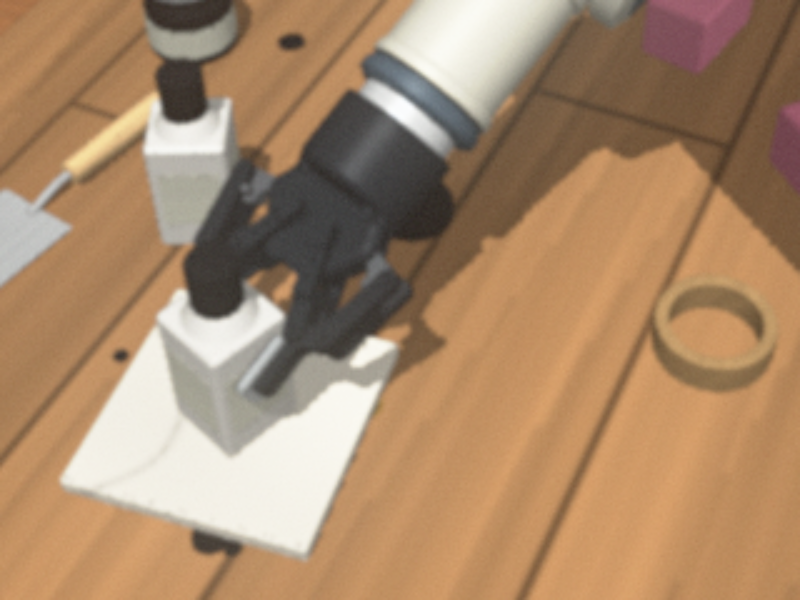

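The bottle is standing on the slab, body bottom corner at (232,455), and the force shows contact. I'll release gently and back off along the tool axis.

Call:
{"op": "arm_command", "data": {
  "deltas": [
    {"hand": 54, "tx": 0, "ty": 0, "tz": 0, "wx": 0, "wy": 0, "wz": 0},
    {"hand": 58, "tx": 0, "ty": 0, "tz": 0, "wx": 0, "wy": 0, "wz": 0},
    {"hand": 68, "tx": 0, "ty": 0, "tz": 0, "wx": 0, "wy": 0, "wz": 0},
    {"hand": 80, "tx": 0, "ty": 0, "tz": 0, "wx": 0, "wy": 0, "wz": 0},
    {"hand": 85, "tx": 0, "ty": 0, "tz": 0, "wx": 0, "wy": 0, "wz": 0},
    {"hand": 85, "tx": 0, "ty": 0, "tz": 0, "wx": 0, "wy": 0, "wz": 0}
  ]
}}

```text
clock: 12.8
eef_pos: [592.1, 156.5, 59.7]
tcp_rot: [3.142, -1.05, 1.225]
contact_force: [0.3, -0.4, -0.2]
opening: 0.996
grasp_force: 0.0
```

Call:
{"op": "arm_command", "data": {
  "deltas": [
    {"hand": 85, "tx": 0, "ty": 0, "tz": -10, "wx": 0, "wy": 0, "wz": 0},
    {"hand": 85, "tx": 0, "ty": 0, "tz": -20, "wx": 0, "wy": 0, "wz": 0},
    {"hand": 85, "tx": 0, "ty": 0, "tz": -25, "wx": 0, "wy": 0, "wz": 0},
    {"hand": 85, "tx": 0, "ty": 0, "tz": -25, "wx": 0, "wy": 0, "wz": 0},
    {"hand": 85, "tx": 0, "ty": 0, "tz": -20, "wx": 0, "wy": 0, "wz": 0},
    {"hand": 85, "tx": 0, "ty": 0, "tz": 0, "wx": 0, "wy": 0, "wz": 0},
    {"hand": 85, "tx": 0, "ty": 0, "tz": 0, "wx": 0, "wy": 0, "wz": 0}
  ]
}}

```text
clock: 13.68
eef_pos: [562.7, 74.9, 109.4]
tcp_rot: [3.141, -1.05, 1.225]
contact_force: [0.1, -0.6, 0.1]
opening: 0.995
grasp_force: 0.0
```

Run:
```python
from go import *
show()
f=grab("side");g=grab("top")
for z in (12,142): print(z,proj(f,[587.5,144,z]),proj(g,[587.5,144,z]))
cv2.imwrite("pics/end.png",np.hstack([cv2.resize(f["image"][180:420,140:460],(400,300)),cv2.resize(g["image"][120:300,140:380],(400,300))])[:,:,::-1])
```

```text
t 13.675 pos [562.695  74.908 109.449] q [-0.42   0.641  2.044  1.261  1.139 -1.065] F [ 0.092 -0.569  0.054] open 84.5733415219633 g 0.0
[[ 0.169  0.941  0.294]
 [ 0.468 -0.339  0.816]
 [ 0.867  0.    -0.498]]
12 [234.555 342.891] [211.845 236.516]
142 [223.74  282.981] [195.811 219.29 ]
```

View pics/end.png

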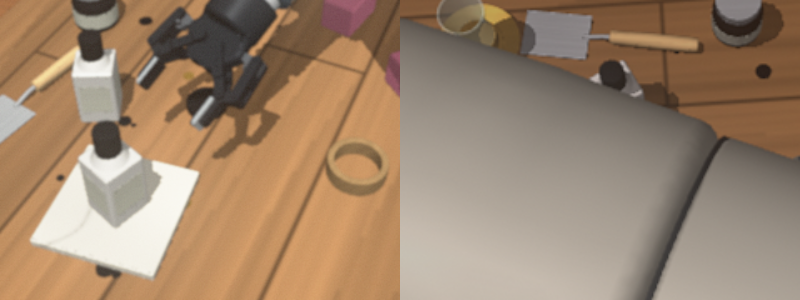

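The bottle stands free on the slab with its cap top at side pixel (225,284); the slab-centre prediction is (224,283). The twin is still standing and the gripper is clear.

```bash
python3 -c "
from rig import r
print(r.sign_off())"
```

```text
the job is handed in; nothing more can be done
None
```

The fallen bottle now stands upright, cap up, at the centre of the slab to within a few millimetres by the camera check; the twin is still standing, the gripper is clear, and I handed the job in at about 14 s (no verdict came back).

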